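# Seat a drill template on the jig's locating pin

### The job

Fit the loose drill template onto the drilling jig: keeping it the way round it lies, set it down on the jig with its long far edge along the fence, slide it gently along the fence until its hole finds the locating pin and it drops flat onto the base, then let go. The pin has been re-clamped somewhere along its slot, so feel for it and do not force anything; leave the jar, the bearing cup and the tape roll where they are.

Things in the scene. Friction and masses are not known exactly. Their poses are not given: they have to be found in the camera images.
- template: Loose drill template, about 0.3 kg: flat bright metal plate, 76 mm along x, 130 mm along y, 8 mm thick, with a wooden handle on top and one round through hole. Origin: middle of the plate's underside; z up. Its long edges are 38 mm to +x and -x of the origin, its ends 65 mm to +y and -y. Four small dots near the corners are only marks.
- template_grip (a point): Centre of the template's handle, half-way up; at (0, -15, 26) mm from the template's origin, same axes. The handle is a block 46 mm along x, 18 mm along y, 36 mm high, standing on the plate, whose upper face is 18 mm below this point. Grip it across its 18 mm (along y).
- template_hole (a point): Centre of the template's 14 mm hole at the plate's underside; 40 mm to +y and 26 mm below template_grip, same axes. The plate reaches 40 mm beyond it to +y and 90 mm to -y.
- jig: Drilling jig fixed to the bench: dark steel base 92 x 180 mm, 12 mm thick, with a straight fence along its far long side. Origin on the underside, below the middle of the slot; x points to the fence, y runs along slot and fence, z up. Base: x -42 to +50 mm, y -105 to +75 mm. When home the template lies flat on the base, axes as the jig's, template_grip at x = 0, z = 38 mm.
- jig_slot (a point): Middle of the pin's slot, on the base's upper face (12 mm up), jig's axes. The bright steel locating pin, 12 mm across, 1.5 mm chamfer at its tip, stands 8 mm out of the base on the slot's line (x = 0), anywhere from 18 mm to -y to 18 mm to +y of here: its y is not measured. It is clamped and does not yield to a gentle push. The template drops 8 mm when its hole comes over the pin.
- jig_fence (a point): On the fence's upper inner edge, abreast of jig_slot, jig's axes: 38 mm to +x and 22 mm above jig_slot. The fence is a dark steel bar 12 mm thick, 180 mm long, rigid. With the template's +x long edge against it, the hole is in line with the slot. With the hole held within 20 mm of jig_slot along y, the plate covers the pin and rides on its tip wherever the pin is.
- jar_bolts: Bystander: green jar with a white lid, 66 mm across, 90 mm high, standing on the bench; origin at its underside. Leave alone. (The big fixed bench vice on the left, about 250 mm high, stands between this jar and the robot: pass well above it.)
- bearing_cup: Bystander: steel ring 44 mm across, 12 mm high, lying on the bench; origin at its underside. Leave alone.
- tape_roll: Bystander: roll of black tape 73 mm across, 19 mm high, lying on the bench; origin at its underside. Leave alone.

How it is judged:
By the outcome, as a careful person would: the job done as asked, in the order asked, and still so for the second after the job is handed in, with the robot touching nothing.
It also fails if it takes over 72 s, if anything falls off the work surface, if the arm or the gripper's body presses on something with over 40 N, if the wrist force passes 120 N, or if a joint passes its speed limit or range.

### The arm

A 6-joint arm with a two-finger parallel gripper is mounted at the origin on a cart in front of the work surface, level with it; the furniture and walls round the work are solid. World frame = base frame: x ahead of the robot, y to its left, z up, the work surface at z = 0. Lengths are in m, angles in degrees, forces in N, time in s.
With the tool pointing down it reaches from about 0.4 to 0.825 m from the base axis. Payload 7 kg.
Tool frame: the origin (TCP) lies on the centre line of the jaws, within the pads' length; the fingertips stand 19 mm ahead of it and the grasp point (between the pads) is the TCP; z points along the fingers, y is the line along which they close (so a half turn about z gives the same grasp; the last joint's range is limited). The gripper opens to 88 mm and grips with 3 to 60 N. Pads are 19 mm wide; open, the fingers measure 130 mm over their backs; the gripper's body (78 mm by 193 mm) begins 47 mm behind the grasp point.
Start: joints at [93.398, 20.546, 0.682, 0, -70.136, -16.507], TCP at [0.153, 0.657, 0.21] pointing down, gripper open.
Joint ranges: [-176.03, 176.03], [-82.01, 121.73], [-58.28, 71.71], [-173.87, 95.51], [-174.79, -0.11], [-173.66, 173.66]. Speed limits (degrees/s): [136.94, 136.94, 172.46, 180, 180, 180].

### API

Orientations are given as [roll, pitch, yaw] about the fixed x, y, z axes, in that order (R = Rz(yaw) Ry(pitch) Rx(roll)).
In Python, from plant import get_state, capture, close_job gives the robot as it stands.
- The arm moves only by the tool apply_moves, never from a script. Its argument "targets" is a list of rows, each a list of 7 numbers: the opening, from 0 (shut) to 1 (fully open), then the shift along the tool's x, y, z normalised to -1 to 1, where 1 is 1000 mm, then the turn, a rotation vector about the tool's x, y, z normalised to -1 to 1, where 1 is 90 degrees. In form: [[claw, tx, ty, tz, ax, ay, az], ...]. A call has 1 to 20 rows; each row shifts and turns the commanded pose from where the row before left it, along the tool's axes as they then stand; what a row does not reach is not made up. A row lasts 1/12 s, in which the tool goes at most 41.7 mm and 7.16 degrees, less where a joint would pass 70% of its speed; a pose out of reach is approached as far as the arm can. A call with a number of a shift or a turn outside -1 to 1 is refused whole. A call with a gripper value outside its range is refused whole. The fingers move at their own pace and stop on an object; "newtons" is the grip in N (left out, the last holds). Time passes only in rows, so rows that do not move let the fingers close. It gives the time, the measured TCP pose, the force, the opening and the grip force at its end, in the units of the state.
- get_state(): the state, without advancing time (a new reading comes with each control period).
- capture(name): name is "scene" or "top" or "wrist"; returns a dict with "frame" (400x640x3 uint8, red, green, blue), "range_z" (400x640 float32, m along the optical axis (not along the pixel's ray), 0 where there is no reading), "camera_matrix" (3x3 intrinsics, pixels), "T" (4x4, takes a point from camera to world coordinates). Camera axes: x right, y down, z forward; pixel columns grow to the right and rows downward; lengths in m; the calibration is good to about 2 mm. A picture is of the moment at which its call begins.
- close_job(): hands the job in; it is judged then, once.
The state is a dict: "time_s": time; "joints": joint angles; "qd": joint speeds; "joint_torque": joint torques, N m; "tcp_pos": TCP position; "eef_rot": TCP orientation; "contact_force": force on the tool from outside, world axes, zero at the start; "moment": the same for the moment, N m; "gripper_width": finger opening in m; "gripper_force": force on a finger pad.
Only numpy, scipy, OpenCV 4.12 (cv2) and the standard library are available. Lean on these libraries where they do the work, as an engineer would, in place of code of your own. Each camera call takes 0.05 s, during which the arm holds its last target. There are 200 camera calls.

## Working session

There is one attempt and no reset: what is moved stays moved. The work goes in short steps, Python scripts to look and compute and a tool call to move; the robot and the scene stay as the last step left them, time stands still between calls to the robot, and variables do not carry over. Pictures are saved under pics/ and viewed, at most 10 in all, crops included, and the job is handed in when it is done.

Besides the shell and the picture viewer there is one more tool, called after "Emit:" as name([rows], argument=value, ...), one row to a line, values as JSON. apply_moves: Moves the arm, as the interface text tells. Scaled input: -1 to 1 covers 1000 mm each way for a shift and 90 degrees each way for a turn. Its arguments: {"type":"object","properties":{"targets":{"type":"array","items":{"type":"array","items":{"type":"number"}}},"newtons":{"type":"number"}},"required":["targets"]}

```bash
mkdir -p pics; cat > h.py <<'E'
import numpy as np, cv2
from plant import get_state, capture, close_job
def snap(name,fn):
    c=capture(name); cv2.imwrite('pics/'+fn+'.png',c['frame'][:,:,::-1]); np.savez('pics/'+fn+'.npz',**{k:np.array(v) for k,v in c.items()}); return c
def world(c):
    K=c['camera_matrix'];z=c['range_z'];v,u=np.mgrid[:z.shape[0],:z.shape[1]]
    P=np.stack([(u-K[0,2])/K[0,0]*z,(v-K[1,2])/K[1,1]*z,z],-1)
    return P@c['T'][:3,:3].T+c['T'][:3,3]
E
python3 - <<'E'
from h import *
c=snap('top','top1'); d=snap('scene','scene1')
print(get_state()); print(c['T'],d['T'])
E
```

```text
{'time_s': 0.1, 'joints': array([ 9.33977579e+01,  2.05892666e+01,  6.39138269e-01, -1.71884548e-02,
       -7.01358326e+01, -1.65070340e+01]), 'qd': array([-0.01267824, -0.06027731,  0.12729477,  0.0489421 , -0.0165755 ,
       -0.01448111]), 'joint_torque': array([-1.17384821e-03, -5.84163523e+01,  2.93753850e+01,  7.01552600e+00,
        1.01980040e-02, -5.04897287e-05]), 'tcp_pos': array([0.15302173, 0.65695409, 0.20909715]), 'eef_rot': array([ 1.79912990e+02, -8.93350131e-03, -1.31151220e+01]), 'contact_force': array([ 0.14971381, -0.13440022, -0.1167135 ]), 'moment': array([-0.02052638,  0.0197469 , -0.02291589]), 'gripper_force': 0.0, 'gripper_width': 0.08781946214585978}
[[-0.00971178 -0.98367098  0.17971387  0.43978917]
 [-0.99991255  0.00793999 -0.01057565 -0.19375951]
 [ 0.00897603 -0.17980086 -0.98366208  0.94674395]
 [ 0.          0.          0.          1.        ]] [[ 0.88716228 -0.2148284   0.40840157  0.17780052]
 [-0.46088723 -0.36851366  0.80732933 -1.00917589]
 [-0.02293571 -0.9044592  -0.42594309  0.46336697]
 [ 0.          0.          0.          1.        ]]
```

View pics/top1.png

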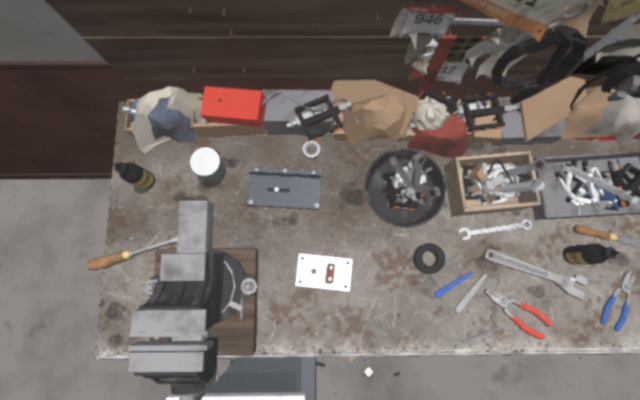

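View pics/scene1.png

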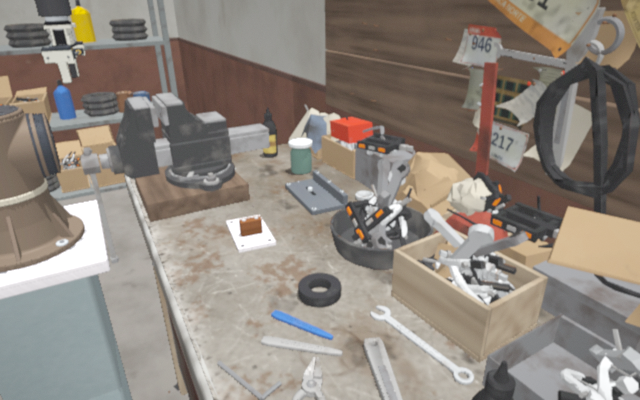

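The top view shows the template at about (324,272), with its hole at (314,271) and its handle at (331,272). The jig is at (285,188) with the fence on the upper, +x side. The cup is at (311,149), the jar at (207,165) and the vice at the lower left. The scene view agrees.

```bash
python3 - <<'E'
from h import *
for n in ['top1']:
    c=np.load('pics/'+n+'.npz'); W=world(c); f=c['frame'].astype(int)
    # template: bright plate
    m=(f.min(2)>215); m[:240]=0;m[:, :285]=0;m[310:]=0;m[:,365:]=0
    r=cv2.minAreaRect(W[m][:,:2].astype(np.float32)*1000); print('plate',r,np.median(W[m][:,2]),m.sum())
    for (u0,u1,v0,v1,zl,zh,nm) in [(320,345,258,288,.03,.06,'handle'),(240,330,165,215,.006,.018,'base'),(240,330,160,215,.026,.045,'fence')]:
        s=W[v0:v1,u0:u1].reshape(-1,3); s=s[(s[:,2]>zl)&(s[:,2]<zh)]
        print(nm,len(s),cv2.minAreaRect(s[:,:2].astype(np.float32)*1000) if len(s) else '', np.median(s[:,2]))
    for p in [(314,271),(331,272),(276,189),(285,170),(311,149),(207,165),(225,210),(190,260)]: print(p,W[p[1],p[0]].round(4))
    s=W[195:360,130:260].reshape(-1,3); print('vice max',s.max(0),s.min(0))
    im=cv2.resize(c['frame'][150:300,235:365,::-1],None,fx=4.6,fy=4,interpolation=cv2.INTER_CUBIC); cv2.imwrite('pics/crop1.png',im)
E
```

```text
plate ((430.1033630371094, -206.41551208496094), (133.58517456054688, 79.32905578613281), 83.35813903808594) 0.008649040652590645 1609
handle 155 ((427.5286865234375, -219.94610595703125), (17.869693756103516, 45.54524230957031), 83.07543182373047) 0.04431460462137138
base 2309 ((640.4823608398438, -119.23200988769531), (200.80242919921875, 106.09162902832031), 87.33402252197266) 0.013123142090312734
fence 394 ((675.0781860351562, -110.50660705566406), (178.7942352294922, 13.069633483886719), 86.17378234863281) 0.034855240950387945
(314, 271) [ 0.4323 -0.1828  0.0009]
(331, 272) [ 0.4299 -0.223   0.041 ]
(276, 189) [ 0.6339 -0.0896  0.0166]
(285, 170) [ 0.6769 -0.1135  0.0382]
(311, 149) [ 7.425e-01 -1.769e-01 -4.000e-04]
(207, 165) [0.6769 0.0629 0.0888]
(225, 210) [0.5844 0.039  0.0014]
(190, 260) [0.4572 0.0557 0.1948]
vice max [0.62490911 0.27998199 0.94674395] [ 0.04353958 -0.19375951 -0.8576468 ]
```

View pics/crop1.png

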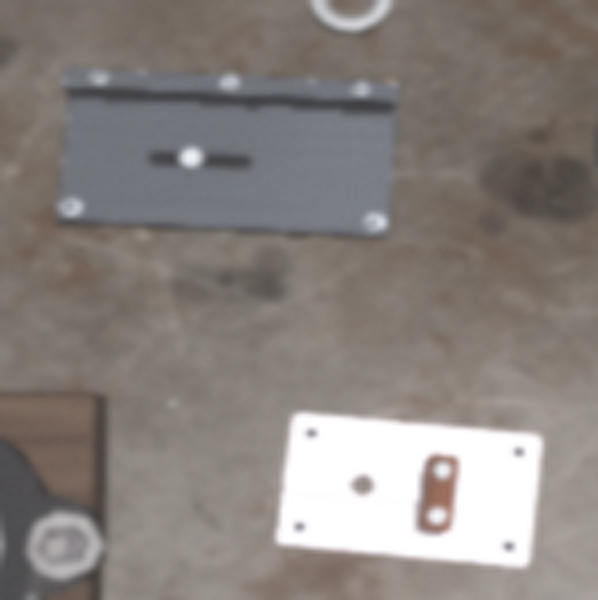

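The slot lies in line with the pin, which is near crop (190,157) and slightly to +y of the slot's middle. The template is turned about -6.5° and the jig about -3.5°. I'll rise, pass over the vice, then go above the template.

Emit:
apply_moves([
  [1,0,0,-0.03,0,0,0],
  [1,0,0,-0.03,0,0,0],
  [1,0,0,-0.03,0,0,0],
  [1,0,0,-0.03,0,0,0],
  [1,0,0,-0.03,0,0,0],
  [1,0,0,-0.03,0,0,0],
  [1,0.0256,0.0166,0,0,0,0],
  [1,0.0256,0.0166,0,0,0,0],
  [1,0.0256,0.0166,0,0,0,0],
  [1,0.0256,0.0166,0,0,0,0],
  [1,0.0256,0.0166,0,0,0,0],
  [1,0.0256,0.0166,0,0,0,0],
  [1,0.0256,0.0166,0,0,0,0],
  [1,0.0256,0.0166,0,0,0,0],
  [1,0.0256,0.0166,0,0,0,0],
  [1,0.0256,0.0166,0,0,0,0],
  [1,0.0256,0.0166,0,0,0,0],
  [1,0.0256,0.0166,0,0,0,0],
  [1,0.0256,0.0166,0,0,0,0],
  [1,0.0256,0.0166,0,0,0,0],
])

```text
time_s: 1.77
tcp_pos: [0.4501, 0.3484, 0.3897]
eef_rot: [180.0, 0.0, -13.1]
contact_force: [0.5, -0.4, 0.2]
gripper_width: 0.0881
gripper_force: 0.0
```

Emit:
apply_moves([
  [1,0.0107,0.0275,0,0,0,0],
  [1,0.0107,0.0275,0,0,0,0],
  [1,0.0107,0.0275,0,0,0,0],
  [1,0.0107,0.0275,0,0,0,0],
  [1,0.0107,0.0275,0,0,0,0],
  [1,0.0107,0.0275,0,0,0,0],
  [1,0.0107,0.0275,0,0,0,0],
  [1,0.0107,0.0275,0,0,0,0],
  [1,0.0107,0.0275,0,0,0,0],
  [1,0.0107,0.0275,0,0,0,0],
  [1,0.0107,0.0275,0,0,0,0],
  [1,0.0107,0.0275,0,0,0,0],
])

```text
time_s: 2.77
tcp_pos: [0.4993, -0.0022, 0.3898]
eef_rot: [-180.0, 0.0, -13.1]
contact_force: [0.8, 0.4, -0.8]
gripper_width: 0.0875
gripper_force: 0.0
```

Emit:
apply_moves([
  [1,-0.002,0.0256,0.0156,0,0,0],
  [1,-0.002,0.0256,0.0156,0,0,0],
  [1,-0.002,0.0256,0.0156,0,0,0],
  [1,-0.002,0.0256,0.0156,0,0,0],
  [1,-0.002,0.0256,0.0156,0,0,0],
  [1,-0.002,0.0256,0.0156,0,0,0],
  [1,-0.002,0.0256,0.0156,0,0,0],
  [1,-0.002,0.0256,0.0156,0,0,0],
  [1,-0.002,0.0256,0.0156,0,0,0],
  [1,0,0,0,0,0,-0.0733],
  [1,0,0,0,0,0,0],
  [1,0,0,0,0,0,0],
])

```text
time_s: 3.77
tcp_pos: [0.4298, -0.2213, 0.2495]
eef_rot: [180.0, 0.0, -6.7]
contact_force: [0.1, 0.1, -0.0]
gripper_width: 0.088
gripper_force: 0.0
```

```bash
python3 - <<'E'
from h import *
c=snap('wrist','wr1'); W=world(c); f=c['frame'].astype(int)
s=get_state(); print(s['tcp_pos'],s['eef_rot'],s['contact_force'],c['T'].round(3))
s=W.reshape(-1,3); q=s[(s[:,2]>.038)&(s[:,2]<.05)&(abs(s[:,0]-.43)<.04)&(abs(s[:,1]+.22)<.04)]
print(len(q)); 
if len(q): print('handle',cv2.minAreaRect(q[:,:2].astype(np.float32)*1000),np.median(q[:,2]))
m=(f.min(2)>190)&(abs(W[...,0]-.43)<.08)&(abs(W[...,1]+.206)<.1)&(W[...,2]>.004)&(W[...,2]<.013)
if m.sum(): print('plate',cv2.minAreaRect(W[m][:,:2].astype(np.float32)*1000),np.median(W[m][:,2]))
E
```

```text
[ 0.4301645  -0.22094806  0.24987553] [ 1.79997488e+02 -2.89122637e-02 -6.69750723e+00] [0.32206263 0.44781954 0.15723199] [[-0.116 -0.963 -0.242  0.493]
 [-0.993  0.113  0.029 -0.229]
 [-0.     0.244 -0.97   0.425]
 [ 0.     0.     0.     1.   ]]
691
handle ((426.8556213378906, -221.99334716796875), (17.960229873657227, 45.834205627441406), 83.3367691040039) 0.04407274267922934
plate ((429.10760498046875, -206.90594482421875), (130.24655151367188, 75.28433227539062), 83.40007781982422) 0.008355768784497647
```

View pics/wr1.png

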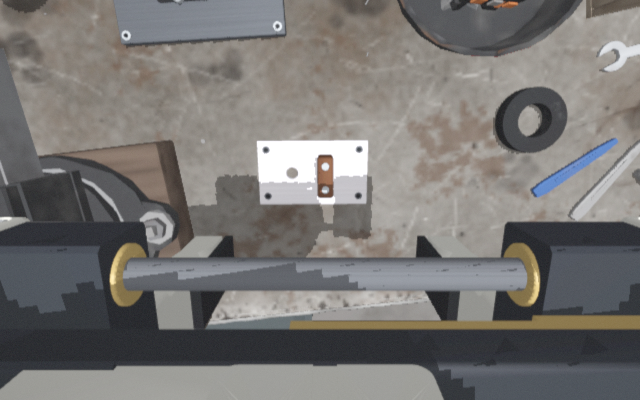

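The wrist view shows the template at (312,172) and its handle at (325,176). The handle measures (0.4269,-0.2220), top at 44 mm, yaw -6.65°, which matches the given sizes. I'll descend and grip with the TCP at z=0.032, so the fingertips stay above the plate.

Emit:
apply_moves([
  [1,-0.003,0.001,0.024,0,0,0],
  [1,0,0,0.024,0,0,0],
  [1,0,0,0.024,0,0,0],
  [1,0,0,0.024,0,0,0],
  [1,0,0,0.024,0,0,0],
  [1,0,0,0.024,0,0,0],
  [1,0,0,0.024,0,0,0],
  [1,0,0,0.02,0,0,0],
  [1,0,0,0.018,0,0,0],
  [1,0,0,0.012,0,0,0],
  [1,0,0,0,0,0,0],
  [1,0,0,0,0,0,0],
])

```text
time_s: 4.82
tcp_pos: [0.4273, -0.2212, 0.0317]
eef_rot: [180.0, 0.0, -6.5]
contact_force: [-0.2, 0.6, 0.2]
gripper_width: 0.0877
gripper_force: 0.0
```

Emit:
apply_moves([
  [0,0,0,0,0,0,0],
  [0,0,0,0,0,0,0],
  [0,0,0,0,0,0,0],
  [0,0,0,0,0,0,0],
  [0,0,0,0,0,0,0],
  [0,0,0,0,0,0,0],
  [0,0,0,0,0,0,0],
  [0,0,0,0,0,0,0],
  [0,0,0,0,0,0,0],
  [0,0,0,0,0,0,0],
], newtons=30)

```text
time_s: 5.65
tcp_pos: [0.4268, -0.2217, 0.0315]
eef_rot: [180.0, 0.0, -6.5]
contact_force: [-0.1, 0.7, -1.0]
gripper_width: 0.0267
gripper_force: 0.0
```

Emit:
apply_moves([
  [0,0,0,0,0,0,0],
  [0,0,0,0,0,0,0],
  [0,0,0,0,0,0,0],
  [0,0,0,0,0,0,0],
  [0,0,0,0,0,0,0],
  [0,0,0,-0.01,0,0,0],
  [0,0,0,-0.015,0,0,0],
  [0,0,0,-0.025,0,0,0],
  [0,0,0,-0.025,0,0,0],
  [0,0,0,-0.025,0,0,0],
  [0,0,0,-0.025,0,0,0],
  [0,0,0,-0.025,0,0,0],
  [0,0.02,-0.02,-0.02,0,0,0],
  [0,0.02,-0.02,0,0,0,0],
  [0,0.02,-0.02,0,0,0,0],
  [0,0.02,-0.02,0,0,0,0],
  [0,0,0,0,0,0,-0.033],
  [0,0,0,0,0,0,0],
  [0,0,0,0,0,0,0],
  [0,0,0,0,0,0,0],
])

```text
time_s: 7.32
tcp_pos: [0.5147, -0.1516, 0.2015]
eef_rot: [180.0, 0.0, -3.6]
contact_force: [-0.8, -0.1, 0.1]
gripper_width: 0.0004
gripper_force: 0.0
```

```bash
python3 - <<'E'
from h import *
c=snap('wrist','wr2'); W=world(c)
s=get_state(); print(s['tcp_pos'],s['eef_rot'],s['contact_force'],s['moment'])
near=(abs(W[...,0]-.64)<.09)&(abs(W[...,1]+.12)<.12)
def pca(m):
    P=W[m]; vx,vy,x0,y0=cv2.fitLine(P[:,:2].astype(np.float32),cv2.DIST_HUBER,0,1e-5,1e-5).ravel()
    return len(P),np.median(P[:,2]).round(4),np.degrees(np.arctan2(vy,vx)),x0,y0
for nm,a,b in [('base',.008,.0145),('fence',.031,.038)]:
    m=near&(W[...,2]>a)&(W[...,2]<b)
    n=cv2.connectedComponentsWithStats(m.astype(np.uint8)); k=1+np.argmax(n[2][1:,4]); m=n[1]==k
    if nm=='base': continue_=0
    print(nm,pca(m),cv2.minAreaRect(W[m][:,:2].astype(np.float32)*1000))
m=near&(W[...,2]>.017)&(W[...,2]<.0225)&(abs(W[...,0]-.635)<.02)&(abs(W[...,1]+.095)<.035)
print('pin',m.sum(), W[m].mean(0) if m.any() else '')
# carried template
m=(abs(W[...,0]-s['tcp_pos'][0])<.1)&(abs(W[...,1]-s['tcp_pos'][1])<.1)&(abs(W[...,2]-(s['tcp_pos'][2]-.024))<.006)
if m.any(): print('plate',m.sum(),cv2.minAreaRect(W[m][:,:2].astype(np.float32)*1000),W[m][:,2].mean())
E
```

```text
[ 0.51476494 -0.15174453  0.20161735] [ 1.79999719e+02  1.97635948e-03 -3.63902650e+00] [ 0.16134786  0.16889883 -0.22339106] [-0.06292183 -0.01155377 -0.01827442]
base (15805, np.float64(0.0126), np.float32(86.41254), np.float32(0.629968), np.float32(-0.11013056)) ((629.148193359375, -109.5748291015625), (180.47752380371094, 80.09426879882812), 86.38053894042969)
fence (3035, np.float64(0.0346), np.float32(86.46439), np.float32(0.67357415), np.float32(-0.11220042)) ((673.8012084960938, -112.44763946533203), (179.815185546875, 12.09533405303955), 86.40461730957031)
pin 133 [ 0.63134316 -0.09080199  0.02006011]
```

View pics/wr2.png

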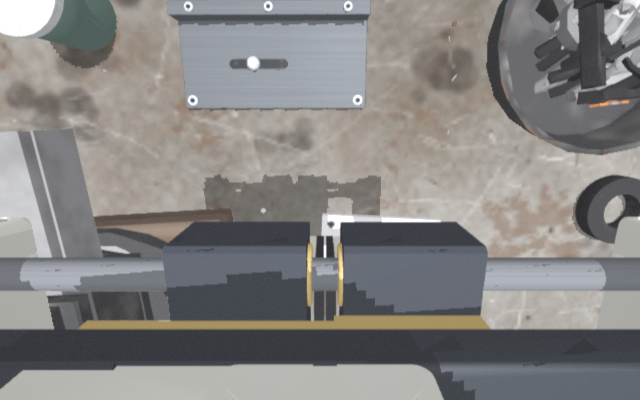

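The gripper came up empty, with a width of 0.4 mm, so the handle slipped or was missed. The jig measures well: yaw -3.6°, origin (0.6308,-0.0947), pin seen at (0.6313,-0.0908), about +4 mm along the slot. The template's edge shows near (380,220), so I'll go back and look.

Emit:
apply_moves([
  [1,-0.021,0.019,-0.012,0,0,0],
  [1,-0.021,0.019,-0.012,0,0,0],
  [1,-0.021,0.019,-0.012,0,0,0],
  [1,-0.021,0.019,-0.012,0,0,0],
  [1,0,0,0,0,0,0.033],
  [1,0,0,0,0,0,0],
  [1,0,0,0,0,0,0],
  [1,0,0,0,0,0,0],
  [1,0,0,0,0,0,0],
  [1,0,0,0,0,0,0],
  [1,0,0,0,0,0,0],
  [1,0,0,0,0,0,0],
])

```text
time_s: 8.37
tcp_pos: [0.427, -0.2217, 0.2492]
eef_rot: [180.0, 0.0, -6.5]
contact_force: [0.3, -0.1, -0.8]
gripper_width: 0.0751
gripper_force: 0.0
```

```bash
python3 - <<'E'
from h import *
c=snap('wrist','wr3'); W=world(c); f=c['frame'].astype(int)
s=get_state(); print(s['tcp_pos'],s['eef_rot'],s['gripper_width'])
s=W.reshape(-1,3); q=s[(s[:,2]>.038)&(s[:,2]<.05)&(abs(s[:,0]-.43)<.06)&(abs(s[:,1]+.22)<.06)]
if len(q): print('handle',len(q),cv2.minAreaRect(q[:,:2].astype(np.float32)*1000),np.median(q[:,2]),q[:,2].max())
m=(f.min(2)>190)&(abs(W[...,0]-.43)<.08)&(abs(W[...,1]+.206)<.1)&(W[...,2]>.004)&(W[...,2]<.013)
if m.sum(): print('plate',cv2.minAreaRect(W[m][:,:2].astype(np.float32)*1000),np.median(W[m][:,2]))
E
```

```text
[ 0.42696351 -0.22178462  0.24930251] [ 1.79999040e+02  3.07423715e-02 -6.47783451e+00] 0.07851845834826306
handle 653 ((427.3243103027344, -221.89764404296875), (17.529905319213867, 44.672035217285156), 84.18852233886719) 0.04418263496784852 0.0466746368139318
plate ((428.6761169433594, -207.0526580810547), (130.2800750732422, 75.2785873413086), 83.58075714111328) 0.008378955373050445
```

View pics/wr3.png

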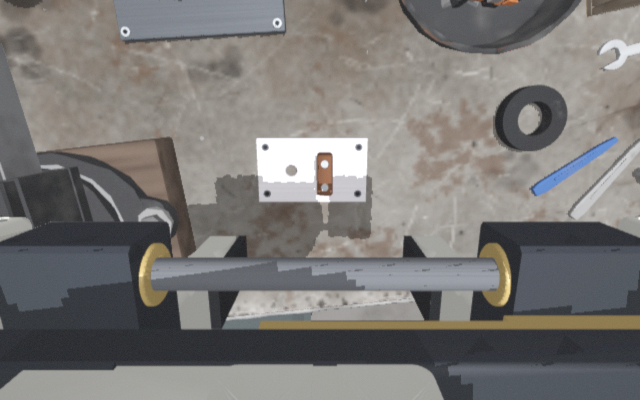

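The template hasn't moved, handle still at (325,174). I'll descend and grip again, this time confirming width and force before lifting.

Emit:
apply_moves([
  [1,0,0,0.024,0,0,0],
  [1,0,0,0.024,0,0,0],
  [1,0,0,0.024,0,0,0],
  [1,0,0,0.024,0,0,0],
  [1,0,0,0.024,0,0,0],
  [1,0,0,0.024,0,0,0],
  [1,0,0,0.024,0,0,0],
  [1,0,0,0.02,0,0,0],
  [1,0,0,0.018,0,0,0],
  [1,0,0,0.013,0,0,0],
  [1,0,0,0,0,0,0],
  [0,0,0,0,0,0,0],
  [0,0,0,0,0,0,0],
  [0,0,0,0,0,0,0],
  [0,0,0,0,0,0,0],
  [0,0,0,0,0,0,0],
  [0,0,0,0,0,0,0],
  [0,0,0,0,0,0,0],
  [0,0,0,0,0,0,0],
  [0,0,0,0,0,0,0],
], newtons=40)

```text
time_s: 10.08
tcp_pos: [0.4268, -0.222, 0.0306]
eef_rot: [-180.0, -0.0, -6.5]
contact_force: [-0.1, -0.4, -0.1]
gripper_width: 0.033
gripper_force: 0.0
```

Emit:
apply_moves([
  [0,0,0,0,0,0,0],
  [0,0,0,0,0,0,0],
  [0,0,0,0,0,0,0],
  [0,0,0,0,0,0,0],
  [0,0,0,0,0,0,0],
  [0,0,0,0,0,0,0],
])

```text
time_s: 10.58
tcp_pos: [0.4268, -0.222, 0.0306]
eef_rot: [180.0, -0.0, -6.5]
contact_force: [-0.2, 0.9, -0.1]
gripper_width: 0.0004
gripper_force: 0.0
```

Emit:
apply_moves([
  [0,0,0,0,0,0,0],
  [0,0,0,0,0,0,0],
  [0,0,0,0,0,0,0],
  [0,0,0,0,0,0,0],
])

```text
time_s: 10.92
tcp_pos: [0.4268, -0.222, 0.0306]
eef_rot: [180.0, 0.0, -6.5]
contact_force: [-0.8, 0.0, -0.1]
gripper_width: 0.0006
gripper_force: 0.0
```

The jaws shut on nothing although the pose reads right, so I need to see where the fingers really are.

```bash
python3 - <<'E'
from h import *
d=snap('scene','sc2');t=snap('top','top2');w=snap('wrist','wr4')
K=d['camera_matrix']
def proj(c,p):
    q=np.linalg.inv(c['T'])@np.r_[p,1]; q=c['camera_matrix']@q[:3]; return (q[:2]/q[2])
p=get_state()['tcp_pos']; print(proj(d,p),proj(t,p),proj(w,p))
a=cv2.resize(d['frame'][130:280,160:320],(480,450)); b=cv2.resize(t['frame'][200:320,250:400],(320,256)); e=cv2.resize(w['frame'][100:300,180:460],(320,194))
im=np.zeros((450,800,3),np.uint8); im[:,:480]=a; im[:256,480:]=b; im[256:,480:]=e
cv2.imwrite('pics/mix.png',im[:,:,::-1])
E
```

```text
[251.04822424 223.77778855] [330.46331281 273.29709621] [323.44655644 239.39092322]
```

View pics/mix.png

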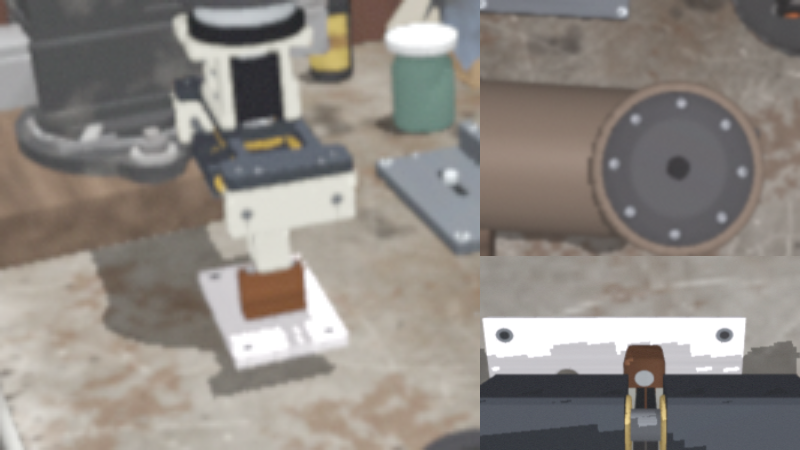

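The scene crop shows the finger ending about at the handle's top, behind its near face, rather than around it. I'll measure the finger with the depth image.

```bash
python3 - <<'E'
from h import *
d=np.load('pics/sc2.npz'); W=world(d); f=d['frame']
for v in range(192,240,3): print(v,[(W[v,u].round(3).tolist(),f[v,u].tolist()) for u in (247,252)])
w=np.load('pics/wr4.npz'); V=world(w)
for v in range(185,260,5): print(v,V[v,322].round(3),w['frame'][v,322],V[v,316].round(3),V[v,330].round(3))
E
```

```text
192 [([0.396, -0.315, 0.146], [162, 162, 157]), ([0.405, -0.315, 0.144], [208, 206, 199])]
195 [([0.395, -0.314, 0.14], [225, 224, 216]), ([0.405, -0.313, 0.137], [223, 223, 214])]
198 [([0.397, -0.306, 0.13], [224, 224, 214]), ([0.406, -0.308, 0.129], [224, 223, 214])]
201 [([0.396, -0.307, 0.125], [224, 223, 214]), ([0.406, -0.306, 0.122], [224, 223, 214])]
204 [([0.396, -0.307, 0.119], [224, 224, 215]), ([0.405, -0.308, 0.117], [223, 222, 214])]
207 [([0.396, -0.305, 0.112], [221, 220, 211]), ([0.426, -0.24, 0.077], [222, 220, 211])]
210 [([0.416, -0.237, 0.072], [220, 220, 210]), ([0.426, -0.238, 0.07], [221, 221, 212])]
213 [([0.415, -0.24, 0.067], [221, 220, 211]), ([0.426, -0.239, 0.063], [221, 221, 212])]
216 [([0.415, -0.239, 0.06], [222, 221, 212]), ([0.426, -0.237, 0.055], [223, 222, 212])]
219 [([0.415, -0.235, 0.051], [217, 217, 208]), ([0.425, -0.236, 0.048], [192, 186, 175])]
222 [([0.416, -0.23, 0.041], [137, 91, 64]), ([0.426, -0.231, 0.039], [134, 90, 60])]
225 [([0.416, -0.228, 0.033], [139, 90, 62]), ([0.426, -0.232, 0.032], [139, 93, 63])]
228 [([0.414, -0.232, 0
[... 909 characters left out ...]
.444 -0.227  0.045]
220 [ 0.442 -0.223  0.045] [165 171 176] [ 0.442 -0.22   0.045] [ 0.441 -0.227  0.043]
225 [ 0.439 -0.223  0.044] [165 170 174] [ 0.44  -0.22   0.045] [ 0.439 -0.227  0.045]
230 [ 0.437 -0.222  0.045] [165 170 175] [ 0.437 -0.22   0.045] [ 0.436 -0.226  0.045]
235 [ 0.435 -0.222  0.048] [86 69 62] [ 0.434 -0.219  0.044] [ 0.435 -0.226  0.048]
240 [ 0.435 -0.222  0.055] [40 38 44] [ 0.432 -0.219  0.044] [ 0.435 -0.226  0.055]
245 [ 0.435 -0.222  0.061] [40 39 44] [ 0.436 -0.22   0.061] [ 0.435 -0.226  0.06 ]
250 [ 0.435 -0.222  0.066] [42 40 44] [ 0.435 -0.22   0.066] [ 0.435 -0.226  0.067]
255 [ 0.435 -0.223  0.073] [43 46 48] [ 0.435 -0.22   0.072] [ 0.435 -0.226  0.072]
```

The fingertip's lower edge is at z≈0.046 and the gripper's body starts at z≈0.112. The real grasp point is therefore about 35 mm above the reported TCP along the tool axis, while x and y agree. I'll open, descend 32 mm more with an eye on the force, then grip.

Emit:
apply_moves([
  [0.7,0,0,0,0,0,0],
  [0.7,0,0,0,0,0,0],
  [0.7,0,0,0,0,0,0],
  [0.7,0,0,0,0,0,0],
  [0.7,0,0,0,0,0,0],
  [0.7,0,0,0,0,0,0],
  [0.7,0,0,0,0,0,0],
  [0.7,0,0,0,0,0,0],
  [0.7,0,0,0.008,0,0,0],
  [0.7,0,0,0.008,0,0,0],
  [0.7,0,0,0.008,0,0,0],
  [0.7,0,0,0.004,0,0,0],
  [0.7,0,0,0.004,0,0,0],
  [0.7,0,0,0,0,0,0],
])

```text
time_s: 12.23
tcp_pos: [0.4261, -0.2219, -0.0026]
eef_rot: [180.0, 0.1, -6.5]
contact_force: [-0.1, -0.3, -0.1]
gripper_width: 0.0612
gripper_force: 0.0
```

Emit:
apply_moves([
  [0,0,0,0,0,0,0],
  [0,0,0,0,0,0,0],
  [0,0,0,0,0,0,0],
  [0,0,0,0,0,0,0],
  [0,0,0,0,0,0,0],
  [0,0,0,0,0,0,0],
  [0,0,0,0,0,0,0],
  [0,0,0,0,0,0,0],
  [0,0,0,0,0,0,0],
  [0,0,0,0,0,0,0],
  [0,0,0,0,0,0,0],
], newtons=30)

```text
time_s: 13.15
tcp_pos: [0.4269, -0.222, -0.0013]
eef_rot: [-180.0, -0.0, -6.5]
contact_force: [-0.2, 1.9, 3.2]
gripper_width: 0.0179
gripper_force: 30.0
```

Gripped: 17.9 mm wide at 30 N. I'll lift, carry it to just short of the fence with the hole 12 mm to -y of the slot's middle, and turn it to the jig's yaw.

Emit:
apply_moves([
  [0,0,0,-0.005,0,0,0],
  [0,0,0,-0.015,0,0,0],
  [0,0,0,-0.025,0,0,0],
  [0,0,0,-0.025,0,0,0],
  [0,0,0,-0.025,0,0,0],
  [0,0,0,-0.025,0,0,0],
  [0,0.0187,-0.0097,0,0,0,0],
  [0,0.0187,-0.0097,0,0,0,0],
  [0,0.0187,-0.0097,0,0,0,0],
  [0,0.0187,-0.0097,0,0,0,0],
  [0,0.0187,-0.0097,0,0,0,0],
  [0,0.0187,-0.0097,0,0,0,0],
  [0,0.0187,-0.0097,0,0,0,0],
  [0,0.0187,-0.0097,0,0,0,0],
  [0,0.0187,-0.0097,0,0,0,0],
  [0,0.0187,-0.0097,0,0,0,0],
  [0,0,0,0,0,0,-0.0322],
  [0,0,0,0,0,0,0],
  [0,0,0,0,0,0,0],
])

```text
time_s: 14.73
tcp_pos: [0.6228, -0.1467, 0.1178]
eef_rot: [-180.0, 0.1, -3.7]
contact_force: [-0.5, 0.1, -2.4]
gripper_width: 0.0181
gripper_force: 30.0
```

```bash
python3 - <<'E'
from h import *
s=get_state(); print(s['tcp_pos'],s['eef_rot'],s['contact_force'],s['moment'])
w=snap('wrist','wr5'); d=snap('scene','sc3')
W=world(w); zt=s['tcp_pos'][2]+.01
near=(abs(W[...,0]-.63)<.09)&(abs(W[...,1]+.13)<.13)
P=W[near&(abs(W[...,2]-zt)<.006)&(w['frame'].min(2)>170)]; 
if len(P): print('plate',len(P),P[:,2].mean(),cv2.minAreaRect(P[:,:2].astype(np.float32)*1000), P.max(0),np.linalg.lstsq(np.c_[P[:,:2]-P[:,:2].mean(0),np.ones(len(P))],P[:,2],rcond=None)[0])
im=np.vstack([cv2.resize(w['frame'][0:240,150:500],(700,300))[:,:],cv2.resize(d['frame'][120:260,200:400],(700,300))])
cv2.imwrite('pics/mix2.png',im[:,:,::-1])
E
```

```text
[ 0.62276304 -0.14672371  0.11784388] [-1.79994268e+02  1.07016948e-01 -3.68836797e+00] [-0.53803277  0.11027769 -2.36468189] [-0.09882605  0.0425145   0.06337561]
plate 13064 0.1273884680593417 ((623.048828125, -132.12396240234375), (130.6989288330078, 76.31916046142578), 86.29600524902344) [ 0.66504001 -0.06794433  0.13258091] [-0.01990518  0.00113377  0.12738847]
```

View pics/mix2.png

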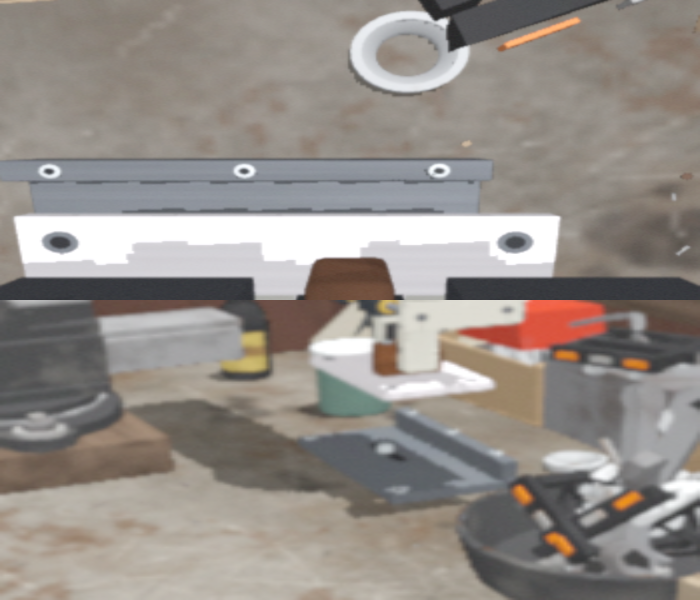

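The held plate is level, with its underside 1.6 mm above the reported z. It is 5 mm short of the fence, with the hole 13 mm to -y of the slot's middle. I'll lower it to just above the pin tip, then feel for it.

Emit:
apply_moves([
  [0,0,0,0.016,0,0,0],
  [0,0,0,0.016,0,0,0],
  [0,0,0,0.016,0,0,0],
  [0,0,0,0.016,0,0,0],
  [0,0,0,0.014,0,0,0],
  [0,0,0,0.01,0,0,0],
  [0,0,0,0.005,0,0,0],
  [0,0,0,0.002,0,0,0],
  [0,0,0,0,0,0,0],
  [0,0,0,0,0,0,0],
], newtons=40)

```text
time_s: 15.67
tcp_pos: [0.6241, -0.1469, 0.0244]
eef_rot: [180.0, -0.1, -3.6]
contact_force: [0.9, 0.1, -1.7]
gripper_width: 0.0179
gripper_force: 40.0
```

Emit:
apply_moves([
  [0,0,0,0.001,0,0,0],
  [0,0,0,0.0005,0,0,0],
  [0,0,0,0,0,0,0],
  [0,0,0,0,0,0,0],
])

```text
time_s: 16.0
tcp_pos: [0.6238, -0.1468, 0.0224]
eef_rot: [-180.0, -0.0, -3.6]
contact_force: [-0.4, -0.2, -2.5]
gripper_width: 0.0174
gripper_force: 40.0
```

Emit:
apply_moves([
  [0,0,0,0.001,0,0,0],
  [0,0,0,0.001,0,0,0],
  [0,0,0,0,0,0,0],
  [0,0,0,0,0,0,0],
])

```text
time_s: 16.33
tcp_pos: [0.6235, -0.1468, 0.0199]
eef_rot: [180.0, 0.0, -3.6]
contact_force: [-0.1, 0.2, -2.1]
gripper_width: 0.0178
gripper_force: 40.0
```

Emit:
apply_moves([
  [0,0,0,0.001,0,0,0],
  [0,0,0,0.0005,0,0,0],
  [0,0,0,0,0,0,0],
  [0,0,0,0,0,0,0],
])

```text
time_s: 16.67
tcp_pos: [0.6237, -0.1469, 0.0187]
eef_rot: [180.0, -0.0, -3.6]
contact_force: [-0.1, 0.2, -1.2]
gripper_width: 0.0178
gripper_force: 40.0
```

Emit:
apply_moves([
  [0,0,0,0.0005,0,0,0],
  [0,0,0,0.0005,0,0,0],
  [0,0,0,0,0,0,0],
  [0,0,0,0,0,0,0],
])

```text
time_s: 17.0
tcp_pos: [0.6239, -0.1469, 0.0185]
eef_rot: [180.0, -0.0, -3.6]
contact_force: [-2.2, 0.4, 5.7]
gripper_width: 0.0178
gripper_force: 40.0
```

Emit:
apply_moves([
  [0,0.001,0,0,0,0,0],
  [0,0.001,0,0,0,0,0],
  [0,0.001,0,0,0,0,0],
  [0,0,0,0,0,0,0],
  [0,0,0,0,0,0,0],
])

```text
time_s: 17.42
tcp_pos: [0.6246, -0.1471, 0.0183]
eef_rot: [180.0, 0.2, -3.6]
contact_force: [-7.4, 0.8, 10.6]
gripper_width: 0.0176
gripper_force: 40.2
```

It rides on the pin at the expected height, but pressed a little hard. I'll ease it up and continue toward the fence.

Emit:
apply_moves([
  [0,0,0,-0.0005,0,0,0],
  [0,0,0,-0.0005,0,0,0],
  [0,0,0,0,0,0,0],
  [0,0,0,0,0,0,0],
])

```text
time_s: 17.75
tcp_pos: [0.6266, -0.147, 0.0186]
eef_rot: [180.0, -0.0, -3.6]
contact_force: [-1.6, -0.1, 2.3]
gripper_width: 0.0176
gripper_force: 40.0
```

Emit:
apply_moves([
  [0,0.0005,0,0,0,0,0],
  [0,0.0005,0,0,0,0,0],
  [0,0,0,0,0,0,0],
  [0,0,0,0,0,0,0],
])

```text
time_s: 18.08
tcp_pos: [0.6273, -0.1471, 0.0185]
eef_rot: [180.0, 0.0, -3.6]
contact_force: [-4.0, 0.7, 4.2]
gripper_width: 0.0179
gripper_force: 40.0
```

Emit:
apply_moves([
  [0,0.0005,0,-0.0003,0,0,0],
  [0,0.0005,0,0,0,0,0],
  [0,0,0,0,0,0,0],
  [0,0,0,0,0,0,0],
])

```text
time_s: 18.42
tcp_pos: [0.6285, -0.1471, 0.0186]
eef_rot: [-180.0, 0.0, -3.6]
contact_force: [-3.2, 0.8, 0.7]
gripper_width: 0.0175
gripper_force: 40.0
```

Emit:
apply_moves([
  [0,0.0005,0,0,0,0,0],
  [0,0.0005,0,0,0,0,0],
  [0,0,0,0,0,0,0],
  [0,0,0,0,0,0,0],
])

```text
time_s: 18.75
tcp_pos: [0.6285, -0.1471, 0.0186]
eef_rot: [-180.0, 0.1, -3.6]
contact_force: [-6.6, 0.9, 3.5]
gripper_width: 0.0177
gripper_force: 40.0
```

The plate is against the fence: x stopped at 0.6285 with 6–7 N. Now I'll slide gently along +y of the jig, which is -y of the tool.

Emit:
apply_moves([
  [0,0,-0.001,0,0,0,0],
  [0,0,-0.001,0,0,0,0],
  [0,0,-0.001,0,0,0,0],
  [0,0,-0.001,0,0,0,0],
  [0,0,-0.001,0,0,0,0],
  [0,0,-0.001,0,0,0,0],
  [0,0,0,0,0,0,0],
  [0,0,0,0,0,0,0],
])

```text
time_s: 19.42
tcp_pos: [0.6288, -0.1425, 0.0187]
eef_rot: [179.9, 0.1, -3.6]
contact_force: [-5.1, -5.1, 3.2]
gripper_width: 0.0181
gripper_force: 40.0
```

Emit:
apply_moves([
  [0,0,-0.001,0,0,0,0],
  [0,0,-0.001,0,0,0,0],
  [0,0,-0.001,0,0,0,0],
  [0,0,-0.001,0,0,0,0],
  [0,0,0,0,0,0,0],
  [0,0,0,0,0,0,0],
])

```text
time_s: 19.92
tcp_pos: [0.629, -0.1384, 0.0187]
eef_rot: [179.9, 0.1, -3.6]
contact_force: [-6.1, -5.8, 2.2]
gripper_width: 0.0178
gripper_force: 40.0
```

Emit:
apply_moves([
  [0,0,-0.001,0,0,0,0],
  [0,0,-0.001,0,0,0,0],
  [0,0,-0.001,0,0,0,0],
  [0,0,-0.001,0,0,0,0],
  [0,0,0,0,0,0,0],
  [0,0,0,0,0,0,0],
])

```text
time_s: 20.42
tcp_pos: [0.6293, -0.1343, 0.0186]
eef_rot: [179.9, 0.1, -3.6]
contact_force: [-5.7, -3.6, 2.3]
gripper_width: 0.0179
gripper_force: 40.0
```

Emit:
apply_moves([
  [0,0,-0.0005,0,0,0,0],
  [0,0,-0.0005,0,0,0,0],
  [0,0,-0.0005,0,0,0,0],
  [0,0,0,0,0,0,0],
  [0,0,0,0,0,0,0],
])

```text
time_s: 20.83
tcp_pos: [0.6294, -0.1322, 0.0181]
eef_rot: [180.0, 0.1, -3.6]
contact_force: [-4.3, -2.1, -0.9]
gripper_width: 0.0177
gripper_force: 40.0
```

Emit:
apply_moves([
  [0,0,-0.0005,0,0,0,0],
  [0,0,-0.0005,0,0,0,0],
  [0,0,0,0,0,0,0],
  [0,0,0,0,0,0,0],
])

```text
time_s: 21.17
tcp_pos: [0.6295, -0.1311, 0.0181]
eef_rot: [180.0, 0.1, -3.6]
contact_force: [-4.4, -3.2, -2.9]
gripper_width: 0.0178
gripper_force: 40.0
```

The vertical support vanished (Fz back to the plate's weight) right at the expected place, so the hole is over the pin. I'll lower gently.

Emit:
apply_moves([
  [0,0,0,0.0007,0,0,0],
  [0,0,0,0.0007,0,0,0],
  [0,0,0,0,0,0,0],
  [0,0,0,0,0,0,0],
])

```text
time_s: 21.5
tcp_pos: [0.6295, -0.1308, 0.0169]
eef_rot: [180.0, 0.1, -3.6]
contact_force: [-5.4, -0.8, 0.2]
gripper_width: 0.0178
gripper_force: 40.0
```

Emit:
apply_moves([
  [0,-0.0005,0,0.0007,0,0,0],
  [0,0,0,0.0007,0,0,0],
  [0,0,0,0.0007,0,0,0],
  [0,0,0,0,0,0,0],
  [0,0,0,0,0,0,0],
])

```text
time_s: 21.92
tcp_pos: [0.6295, -0.1306, 0.015]
eef_rot: [-180.0, 0.1, -3.6]
contact_force: [-4.8, -0.6, -1.1]
gripper_width: 0.0182
gripper_force: 40.0
```

Emit:
apply_moves([
  [0,0,0,0.0007,0,0,0],
  [0,0,0,0.0007,0,0,0],
  [0,0,0,0.0007,0,0,0],
  [0,0,0,0,0,0,0],
  [0,0,0,0,0,0,0],
])

```text
time_s: 22.33
tcp_pos: [0.6295, -0.1306, 0.0129]
eef_rot: [-180.0, 0.1, -3.6]
contact_force: [-5.3, -0.2, -0.2]
gripper_width: 0.0179
gripper_force: 40.0
```

Well inside the pin now; the home height is about 0.0105.

Emit:
apply_moves([
  [0,-0.0003,0,0.0007,0,0,0],
  [0,0,0,0.0007,0,0,0],
  [0,0,0,0.0007,0,0,0],
  [0,0,0,0,0,0,0],
  [0,0,0,0,0,0,0],
])

```text
time_s: 22.75
tcp_pos: [0.6295, -0.1305, 0.0109]
eef_rot: [-180.0, 0.0, -3.6]
contact_force: [-4.4, 0.0, -0.5]
gripper_width: 0.0176
gripper_force: 40.0
```

Emit:
apply_moves([
  [0,0,0,0.0004,0,0,0],
  [0,0,0,0.0004,0,0,0],
  [0,0,0,0,0,0,0],
  [0,0,0,0,0,0,0],
])

```text
time_s: 23.08
tcp_pos: [0.6295, -0.1305, 0.0108]
eef_rot: [-180.0, 0.0, -3.6]
contact_force: [-6.6, 0.5, 4.6]
gripper_width: 0.0175
gripper_force: 40.0
```

Seated: a 7.9 mm drop, then firm support. I'll ease off, open, and check the width before rising.

Emit:
apply_moves([
  [0,-0.0008,0,-0.0006,0,0,0],
  [0,0,0,0,0,0,0],
  [0.6,0,0,0,0,0,0],
  [0.6,0,0,0,0,0,0],
  [0.6,0,0,0,0,0,0],
  [0.6,0,0,0,0,0,0],
  [0.6,0,0,0,0,0,0],
  [0.6,0,0,0,0,0,0],
  [0.6,0,0,0,0,0,0],
  [0.6,0,0,0,0,0,0],
])

```text
time_s: 23.92
tcp_pos: [0.6291, -0.1307, 0.011]
eef_rot: [180.0, -0.0, -3.6]
contact_force: [0.5, -1.0, -0.8]
gripper_width: 0.0523
gripper_force: 0.0
```

Emit:
apply_moves([
  [0.6,0,0,-0.004,0,0,0],
  [0.6,0,0,-0.008,0,0,0],
  [0.6,0,0,-0.012,0,0,0],
  [0.6,0,0,-0.02,0,0,0],
  [0.6,0,0,-0.02,0,0,0],
  [0.6,0,0,-0.02,0,0,0],
  [0.6,0,0,-0.02,0,0,0],
  [0.6,0,0,-0.02,0,0,0],
  [0.6,0,0,-0.02,0,0,0],
  [0.6,-0.02,0,-0.02,0,0,0],
  [0.6,-0.02,0,-0.02,0,0,0],
  [0.6,-0.02,0,0,0,0,0],
  [0.6,-0.02,0,0,0,0,0],
  [0.6,0,0,0,0,0,0],
  [0.6,0,0,0,0,0,0],
])

```text
time_s: 25.17
tcp_pos: [0.5489, -0.1256, 0.1971]
eef_rot: [-180.0, -0.2, -3.6]
contact_force: [0.0, 0.5, -0.2]
gripper_width: 0.0527
gripper_force: 0.0
```

```bash
python3 - <<'E'
from h import *
s=get_state(); print(s['time_s'],s['tcp_pos'],s['contact_force'],s['gripper_width'])
w=snap('wrist','wr6'); W=world(w)
near=(abs(W[...,0]-.63)<.09)&(abs(W[...,1]+.115)<.13)
P=W[near&(abs(W[...,2]-.0205)<.006)&(w['frame'].min(2)>170)]
print('plate',len(P),np.median(P[:,2]),cv2.minAreaRect(P[:,:2].astype(np.float32)*1000),np.linalg.lstsq(np.c_[P[:,:2]-P[:,:2].mean(0),np.ones(len(P))],P[:,2],rcond=None)[0])
cv2.imwrite('pics/fin.png',w['frame'][:260,:,::-1])
E
```

```text
25.1667 [ 0.54889907 -0.12560911  0.19705322] [ 0.02387931  0.54891037 -0.22742048] 0.052687112616340404
plate 9245 0.02053259602201918 ((630.1298217773438, -110.34197235107422), (170.64683532714844, 74.43098449707031), 86.45165252685547) [3.26914562e-03 2.26040105e-05 2.05169728e-02]
```

View pics/fin.png

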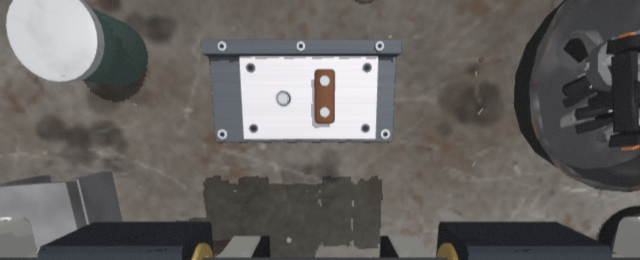

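The template lies flat (top at 20.5 mm, no tilt) with its edge along the fence, and the pin shows in the hole at (283,98). The gripper is clear, so I'm handing in.

```bash
python3 -c "from plant import close_job; print(close_job())"
```

```text
the job is handed in; nothing more can be done
None
```

The template is seated flat on the jig with its far edge along the fence and the pin in its hole; it is released with the gripper clear, and the job was handed in at about 25 s.

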